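Set the gate-switch striker in its jig

TASK

Stand the loose steel striker block between the jig's two guide rails, short of the roller, then slide it towards the switch just until the roller lever clicks, which is when its arm comes about square across the guide, and no farther, as overtravel strains the switch. Let go, so that the striker stays there and keeps the switch clicked, then throw the ball-ended clamp lever on the jig fully over towards the switch end. Leave everything else on the table where it is.

Things in the scene. Friction and masses are not known exactly. Their poses are not given: they have to be found in the camera images.
- guide: The jig: fixed grey plate 222 x 190 x 10 mm, yaw within 0.4 rad. Origin on the table under the guide's centre line; +x runs along the guide to the switch, +y is the switch body's side. Plate spans x -122 to 100, y -115 to 75 mm. Black switch body x 32 to 92, y 35 to 71 mm, 32 mm above the table.
- guide_start (a point): Point on the plate's top (10 mm above the table), on the guide's centre line, at x = -70 mm of the jig: a good place to set the striker down. Two aluminium rails, x -110 to +20 mm of the jig, 45 mm apart inside, 16 mm high above the plate with outward-flared lips to 24 mm; ends and top are open. Axes as the jig's.
- striker_grip (a point): Centre of the fin of the loose striker, 54 mm above its underside. Plain steel block 80 (x) x 40 (y) x 30 mm high, with a central upright fin 36 (x) x 14 (y) mm, 30 to 79 mm above the underside; 0.55 to 0.78 kg; same either way round. Starts upright, left or right of the jig, yaw within 0.8. In the guide its x lies along the jig's x and friction (it slides at 1.6 to 4 N) holds it.
- roller (a point): Centre of the white roller, 18 mm across, 16 mm high, upright axis, 35 mm above the table, on the tip of the steel lever arm. At rest at x = 38, y = 1 mm of the jig; with the arm square across the guide at x = 55, y = -2. The striker's front face (40 mm ahead of its centre) meets it 9 mm before its centre.
- shaft (a point): Vertical shaft on which the lever arm turns: x = 55, y = 48 mm of the jig, 33 mm above the table. The arm is 50 mm long, shaft to roller centre, and reaches over the guide's line; the rails end before it.
- roller_arm (a joint): Angle of the lever arm (rad): 0 at rest, leaning back towards the rails; grows as the roller is pushed along the jig's +x, about 0.02 rad per mm. Clicks at 0.27, square across the guide at 0.35; above 0.45 is straining overtravel. Springs back when not held; needs under 1.5 N.
- clamp (a joint): Clamp lever angle (rad): open 0 to 0.15 at the start, 0 leans 0.5 rad to the jig's -x; 1.0 is fully thrown, leaning 0.5 rad to its +x. Turns about an axis along the jig's y and stays where it is left; a push under 2 N at the ball moves it.
- clamp_tip (a point): Centre of the black ball (26 mm) that tops the clamp lever: a steel rod 10 mm thick, 80 mm from pivot to ball centre. Pivot at x = -45, y = -90 mm of the jig, 32 mm above the table, on a grey block 70 (x) x 50 (y) mm whose top is 35 mm above the table.
- regulator: Bystander: gas regulator with a round dial on top, 60 mm across and 69 mm high, standing at the left or right of the jig; origin under its centre.
- valve: Bystander: brass cylinder valve 60 mm high, 34 mm across, standing beyond the jig's switch end.
- screwdriver: Bystander: screwdriver lying beyond the jig's switch end, 170 mm long.
- mug: Bystander: white mug, 90 mm high, far left.
- spraycan: Bystander: spray can, 150 mm high, far right.
- wrench: Bystander: wrench lying far right.
Things that resemble listed ones, but are neither listed nor needed, are in the scene too. Several things look just like the part that bears striker_grip: the one meant starts farthest from the robot's base.

How it is judged:
By the outcome, as a careful person would: the job done as asked, in the order asked, and still so for the second after the job is handed in, with the robot touching nothing.
It also fails if it takes over 69 s, if anything falls off the work surface, if the arm or the gripper's body presses on something with over 40 N, if the wrist force passes 120 N, or if a joint passes its speed limit or range.

ROBOT

A 6-joint arm with a two-finger parallel gripper is mounted at the origin on the work surface. World frame = base frame: x ahead of the robot, y to its left, z up, the work surface at z = 0. Lengths are in m, angles in rad, forces in N, time in s.
With the tool pointing down it reaches from about 0.35 to 0.95 m from the base axis. Payload 17.4 kg.
Tool frame: the origin (TCP) lies at the very end of the fingers, on their centre line; the grasp point (between the pads) lies 19 mm behind it (arm.pinch_z is the distance from the TCP to the grasp point, in m); z points along the fingers, y is the line along which they close (so a half turn about z gives the same grasp; the last joint's range is limited). The gripper opens to 93 mm and grips with 3 to 60 N. Pads are 15 mm wide; open, the fingers measure 128 mm over their backs; the gripper's body (75 mm by 188 mm) begins 65 mm behind the grasp point.
Start: joints at [1.141, 0.116, 1.442, -0, 1.584, -0.038], TCP at [0.258, 0.624, 0.219] pointing down, gripper open.
Joint ranges: [-2.83, 2.83], [-0.83, 2.19], [0.07, 2.5], [-1.14, 4.28], [0.01, 3], [-2.97, 2.97]. Speed limits (rad/s): [1.89, 1.89, 2.22, 3.14, 3.14, 3.14].

INTERFACE

Orientations are given as [roll, pitch, yaw] about the fixed x, y, z axes, in that order (R = Rz(yaw) Ry(pitch) Rx(roll)).
In Python, from plant import arm, optics gives the robot as it stands. The module is installed in compiled form; this text tells all that it offers.
- The arm moves only by the tool arm_command, never from a script. Its argument "moves" is text: rows parted by semicolons, each of 4 numbers parted by spaces: the shift along the tool's x, y, z in units of 30 mm (1.0 is 30 mm), then the turn about the tool's z in units of 6 degrees (1.0 is 6 degrees). In form: dx dy dz turn; .... A call has 1 to 20 rows; each row shifts and turns the commanded pose from where the row before left it, along the tool's axes as they then stand; what a row does not reach is not made up. A row lasts 1/8 s, in which the tool goes at most 62.5 mm and 10.7 degrees, less where a joint would pass 70% of its speed; a pose out of reach is approached as far as the arm can. A call is refused whole if a number of a shift passes 1 or a number of a turn 1, either way. A call with a gripper value outside its range is refused whole. "fingers" is the closure in counts, from 0 (fully open) to 255 (shut), set as the call begins (left out, the last holds). The fingers move at their own pace and stop on an object; "squeeze" is the grip in N (left out, the last holds). Time passes only in rows, so rows that do not move let the fingers close. It gives the time, the measured TCP pose, the force, the opening and the grip force at its end, in the units of the state.
- arm.observe(): the state, without advancing time (a new reading comes with each control period).
- optics.capture(name): name is "scene" or "top"; returns the picture (384x512x3 uint8, blue, green, red); there is no depth.
- optics.camera_info(name): a dict with "fx", "fy", "cx", "cy" (pixels), "position" and "orientation" of the camera in the world. Camera axes: x right, y up, looking along -z (the intrinsics and any distortion apply to the point x, -y, -z); pixel columns grow to the right and rows downward; lengths in m; the calibration is good to about 2 mm. A picture is of the moment at which its call begins. camera_info takes no time and is no camera call.
- arm.finish_job(): hands the job in; it is judged then, once.
The state is a dict: "t": time; "joint_pos": joint angles; "qvel": joint speeds; "joint_torque": joint torques, N m; "ee_pos": TCP position; "tcp_rot": TCP orientation; "wrist_force": force on the tool from outside, world axes, zero at the start; "wrist_torque": the same for the moment, N m; "width": finger opening in m; "gripper_force": force on a finger pad.
Only numpy, scipy, OpenCV 4.12 (cv2) and the standard library are available. Lean on these libraries where they do the work, as an engineer would, in place of code of your own. Each camera call takes 0.05 s, during which the arm holds its last target. There are 200 camera calls.

## Working session

There is one attempt and no reset: what is moved stays moved. The work goes in short steps, Python scripts to look and compute and a tool call to move; the robot and the scene stay as the last step left them, time stands still between calls to the robot, and variables do not carry over. Pictures are saved under pics/ and viewed, at most 10 in all, crops included, and the job is handed in when it is done.

Besides the shell and the picture viewer there is one more tool, called after ">>>" as a command line: name --argument value ..., lists and objects as JSON in quotes. arm_command: Moves the arm, as the interface text tells. Its arguments: {"type":"object","properties":{"moves":{"type":"string"},"fingers":{"type":"number"},"squeeze":{"type":"number"}},"required":["moves"]}

```bash
mkdir -p pics; cat > h.py <<'E'
import numpy as np, cv2
from scipy.spatial.transform import Rotation as R
from plant import arm, optics
def rot(o):
    o=np.array(o,float)
    if o.shape==(3,3): return o
    return R.from_euler('xyz',o).as_matrix() if o.size==3 else R.from_quat(o).as_matrix()
def ray(c,u,v):
    i=optics.camera_info(c); d=np.array([(u-i['cx'])/i['fx'],-(v-i['cy'])/i['fy'],-1.])
    return np.array(i['position']),rot(i['orientation'])@d
def at(c,u,v,z):
    p,d=ray(c,u,v); return p+d*(z-p[2])/d[2]
def pix(c,P):
    i=optics.camera_info(c); q=rot(i['orientation']).T@(np.array(P)-i['position'])
    return np.array([i['cx']+i['fx']*q[0]/-q[2], i['cy']+i['fy']*q[1]/q[2]])
E
python3 - <<'E'
from h import *
for c in('top','scene'):
    print(optics.camera_info(c)); im=optics.capture(c); cv2.imwrite(f'pics/{c}0.png',im)
    cv2.imwrite(f'pics/{c}0b.png',cv2.resize(im,(800,600),interpolation=cv2.INTER_CUBIC))
print(arm.observe(), arm.pinch_z)
E
```

```text
{'fx': 359.58972463358657, 'fy': 359.58972463358657, 'cx': 260.2486217091581, 'cy': 192.35061207728222, 'position': array([0.46662664, 0.01518936, 1.03592721]), 'orientation': array([ 0.05655315, -0.01518332, -1.54935825])}
{'fx': 431.1485275187428, 'fy': 431.1485275187428, 'cx': 257.8139550984267, 'cy': 194.6846332088665, 'position': array([ 1.22625149, -0.16433709,  1.0200731 ]), 'orientation': array([ 0.64904963, -0.00273938,  1.36068173])}
{'t': 0.1, 'joint_pos': array([ 1.14125177e+00,  1.16432765e-01,  1.44216993e+00, -2.37346364e-05,
        1.58396982e+00, -3.77883238e-02]), 'qvel': array([-0.00067399, -0.0012723 , -0.00322359,  0.00108227, -0.0002085 ,
       -0.00077667]), 'joint_torque': array([ 1.31658449e-03, -7.22893095e+01, -6.23867798e+01,  7.79844867e-02,
        2.27689493e-02, -2.04208089e-05]), 'ee_pos': array([0.25766212, 0.62370882, 0.21800026]), 'tcp_rot': array([-3.14061260e+00, -1.33025085e-05,  2.74983612e+00]), 'wrist_force': array([-0.08007676, -0.27722974, -0.07764798]), 'wrist_torque': array([-0.00586829,  0.01684812, -0.03850793]), 'gripper_force': 0.0, 'width': 0.09298924427890473} 0.0188
```

View pics/top0b.png

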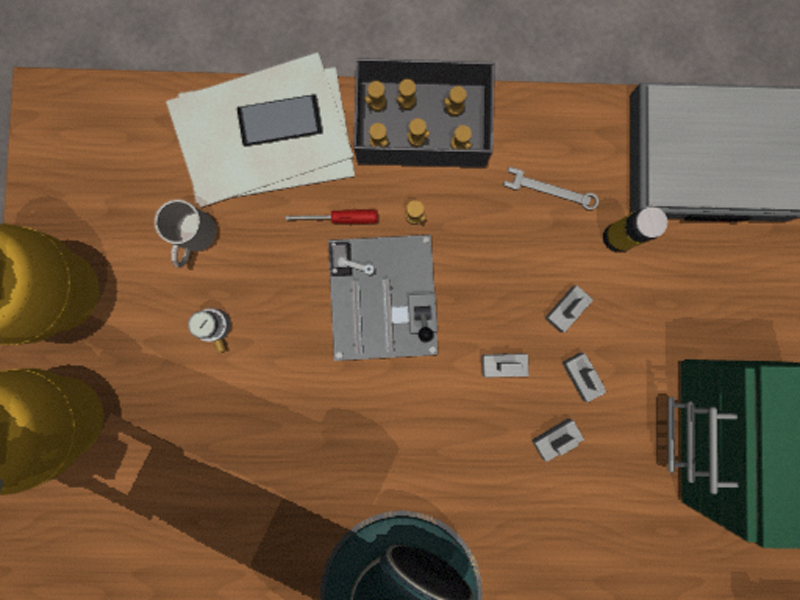

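View pics/scene0b.png

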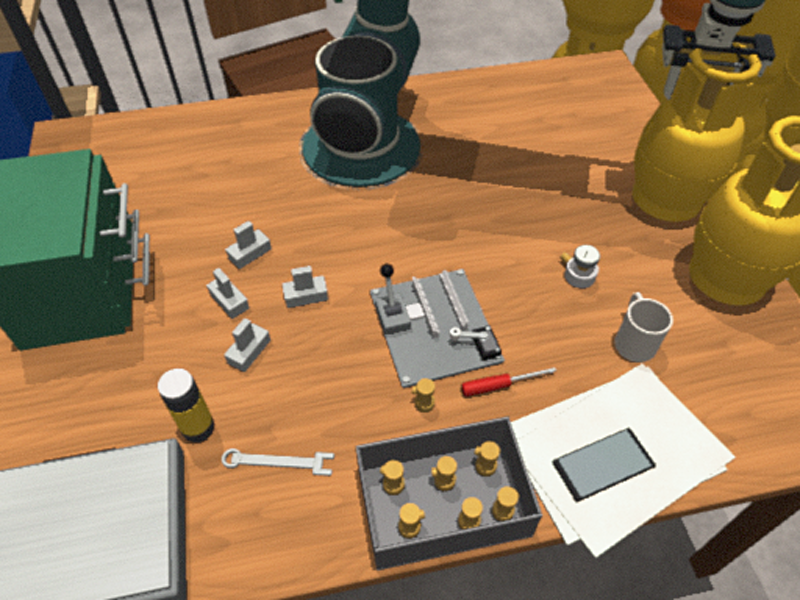

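Top picture (800x600): the striker look-alikes are at (570,308), (505,365), (585,377) and (558,440). The one farthest from the base (bottom centre, about (400,590)) is (570,308). The jig is at (385,298), with its switch at the top. I'll check with one close crop.

```bash
python3 - <<'E'
from h import *
a=cv2.imread('pics/top0.png')
def crop(im,x,y,w,h,s): return cv2.resize(im[y:y+h,x:x+w],None,fx=s,fy=s,interpolation=cv2.INTER_CUBIC)
A=crop(a,205,145,80,90,5); B=crop(a,345,176,40,45,10)
cv2.imwrite('pics/c1.png',np.hstack([A,B]))
b=cv2.imread('pics/scene0.png')
A=crop(b,230,160,100,90,4); B=crop(b,130,190,60,54,400/60*1.0); B=cv2.resize(B,(400,360))
cv2.imwrite('pics/c2.png',np.hstack([A,B]))
for u,v in [(570,308),(505,365),(585,377),(558,440)]:
    p=at('top',u*.64,v*.64,.03); print(p,np.hypot(*p[:2]))
E
```

```text
[ 0.51702103 -0.29316642  0.03      ] 0.5943545256636951
[ 0.41250809 -0.17704073  0.03      ] 0.44889458245616815
[ 0.39410307 -0.32071533  0.03      ] 0.5081097870017823
[ 0.28191788 -0.27292248  0.03      ] 0.39238293970701726
```

View pics/c1.png

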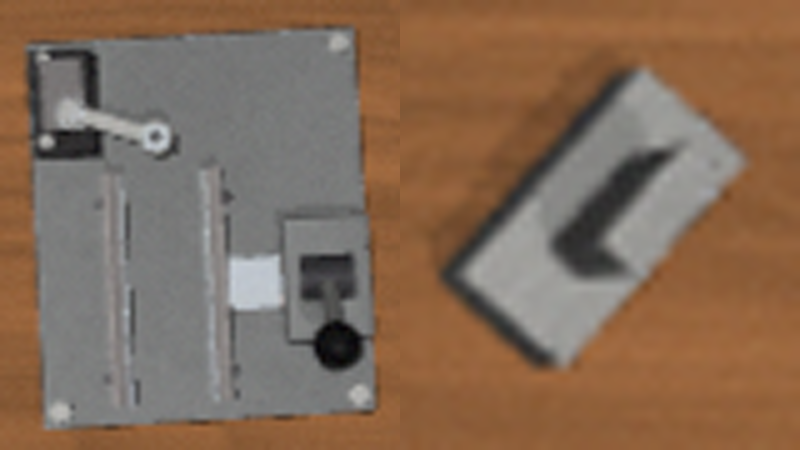

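View pics/c2.png

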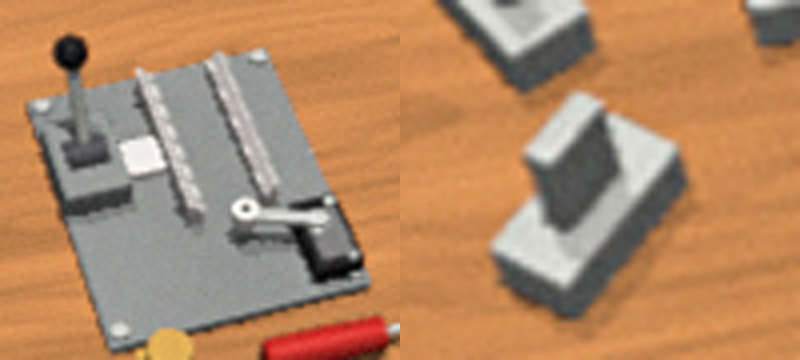

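Crop c1/c2: the plate corners are clear. The chosen striker stands upright with its fin, with block-top corners at about (643,66), (745,160), (565,365) and (460,270). The roller is at (156,138) and the ball at (338,345). I'll fit both poses from both views.

```bash
cat > fit.py <<'E'
from h import *
from scipy.optimize import least_squares
def T1(u,v): return 205+u/5-.4,145+v/5-.4
def T2(u,v): return 345+(u-400)/10-.45,176+v/10-.45
def S1(u,v): return 230+u/4-.37,160+v/4-.37
def S2(u,v): k=60/400; return 130+(u-400)*k-.42,190+v*k-.42
def fit(obs,x0):
    def f(x):
        r=[]
        for c,L,p in obs:
            q=R.from_euler('z',x[2]).apply(L)+[x[0],x[1],0]; r+=list(pix(c,q)-p)
        return r
    s=least_squares(f,x0); return s.x,np.round(np.reshape(s.fun,(-1,2)),1).tolist()
def tri(o):
    A=np.zeros((3,3));b=np.zeros(3)
    for c,p in o:
        P,d=ray(c,*p); d/=np.linalg.norm(d); M=np.eye(3)-np.outer(d,d); A+=M;b+=M@P
    return np.linalg.solve(A,b)
E
python3 - <<'E'
from fit import *
C=[(.1,.075,.01),(.1,-.115,.01),(-.122,-.115,.01),(-.122,.075,.01)]
t=[('top',l,T1(*p)) for l,p in zip(C,[(27,44),(355,28),(376,410),(45,430)])]
s=[('scene',l,S1(*p)) for l,p in zip(C,[(370,283),(113,350),(28,105),(265,50)])]
for o in (t,s,t+s): print(fit(o,[.5,0,0]))
g=fit(t+s,[.5,0,0])[0]
def inj(p): return R.from_euler('z',-g[2]).apply(np.array(p)-[g[0],g[1],0])
for n,a,b in (('ball',(338,345),(70,52)),('roller',(156,138),(244,209))):
    p=tri([('top',T1(*a)),('scene',S1(*b))]); print(n,p,inj(p))
# striker: x axis along the long edge; long edge image direction (643,66)-(460,270)
C=[(.04,.02,.03),(.04,-.02,.03),(-.04,-.02,.03),(-.04,.02,.03)]
t=[('top',l,T2(*p)) for l,p in zip(C,[(643,66),(745,160),(565,365),(460,270)])]
F=[(.018,.007,.079),(.018,-.007,.079),(-.018,-.007,.079),(-.018,.007,.079)]
q=[pix('scene',np.array(R.from_euler('z',-.75).apply(l))+[.517,-.293,0]) for l in C+F]
print(np.round([((u-130+.42)/.15+400,(v-190+.42)/.15) for u,v in q]))
print(fit(t,[.517,-.293,-.75]))
E
```

```text
(array([0.54035082, 0.06592842, 0.07560937]), [[-0.3, -0.2], [0.2, -0.4], [0.4, 0.5], [-0.3, 0.2]])
(array([0.54267   , 0.06627005, 0.08006271]), [[1.0, 0.1], [-0.6, 0.4], [-0.5, -0.4], [0.1, -0.4]])
(array([0.5413083 , 0.06617175, 0.07770066]), [[-0.4, -0.5], [0.0, -0.8], [0.4, 0.0], [-0.2, -0.1], [0.7, -0.2], [-0.8, -0.1], [-0.6, -0.8], [0.1, -0.7]])
ball [ 0.46530582 -0.02989494  0.10344658] [-0.08323011 -0.08987734  0.10344658]
roller [0.5776842  0.0699833  0.04117724] [0.03656201 0.00097646 0.04117724]
[[564. 287.]
 [487. 244.]
 [611. 108.]
 [686. 148.]
 [550. 166.]
 [523. 151.]
 [580.  88.]
 [608. 103.]]
(array([ 0.51722607, -0.2934259 , -0.71692779]), [[0.1, -0.3], [0.5, -0.2], [-0.2, 0.3], [-0.4, 0.2]])
```

```bash
python3 - <<'E'
from fit import *
k=.64
print('tcp px',pix('scene',(.258,.624,.218))/k, pix('top',(.258,.624,.218))/k)
for n,u,v in (('b2 base',680,222),('b2 L',635,190),('b1 base',735,305),('b1 L',692,265),('b1 R',795,285)): print(n,at('scene',u*k,v*k,0))
for n,u,v in (('b1 right',115,285),('b2 right',115,420),('b2 low',10,490)): print(n,at('top',u*k,v*k,0),at('top',u*k,v*k,.1))
a=cv2.imread('pics/top0.png');b=cv2.imread('pics/scene0.png')
cv2.imwrite('pics/c3.png',np.hstack([cv2.resize(a[120:340,0:110],None,fx=2.7,fy=2.7),cv2.resize(b[0:220,402:512],None,fx=2.7,fy=2.7)]))
E
```

```text
tcp px [693.9000115   98.98023202] [-34.76651603 470.56049666]
b2 base [0.37832544 0.61388569 0.        ]
b2 L [0.26845098 0.5612838  0.        ]
b1 base [0.60229911 0.61764253 0.        ]
b1 L [0.49303394 0.58372873 0.        ]
b1 R [0.58172235 0.75656543 0.        ]
b1 right [0.54224361 0.53650635 0.        ] [0.53494416 0.48618264 0.1       ]
b2 right [0.29722523 0.52411183 0.        ] [0.31357786 0.47498459 0.1       ]
b2 low [0.16950888 0.7046717  0.        ] [0.19819021 0.63811467 0.1       ]
```

View pics/c3.png

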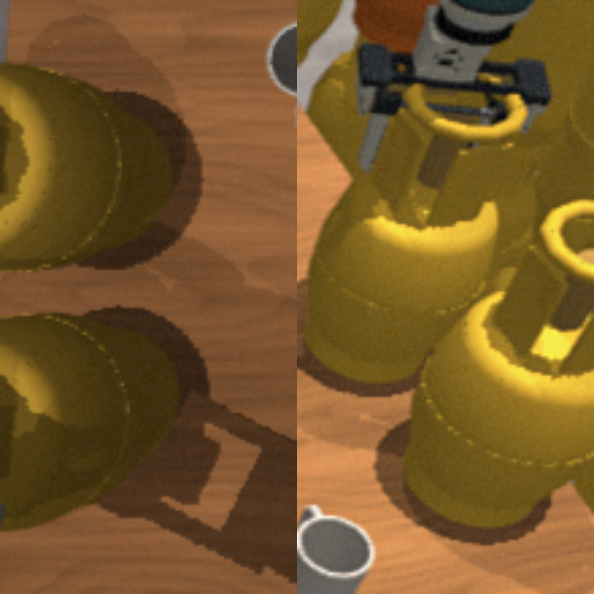

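c3 shows the fingers around the collar of a yellow bottle at about (430,130), so I'll go straight up first.

>>> arm_command --moves "0 0 -1 0;0 0 -1 0;0 0 -1 0;0 0 -1 0;0 0 -1 0" --fingers 60 --squeeze 40

```text
t: 0.72
ee_pos: [0.2577, 0.6238, 0.3692]
tcp_rot: [-3.141, -0.0, 2.75]
wrist_force: [0.1, -0.6, 0.0]
width: 0.0712
gripper_force: 0.0
```

>>> arm_command --moves "-0.79 -1 0 0;-0.79 -1 0 0;-0.79 -1 0 0;-0.79 -1 0 0;-0.79 -1 0 0;-0.79 -1 0 0;-0.79 -1 0 0;-0.79 -1 0 0;-0.79 -1 0 0;-0.79 -1 0 0;-0.79 -1 0 0;-0.79 -1 0 0;-0.79 -1 0 0;-0.79 -1 0 0;-0.79 -1 0 0;-0.79 -1 0 0;-0.79 -1 0 0;-0.79 -1 0 0;-0.79 -1 0 0;-0.79 -1 0 0"

```text
t: 3.22
ee_pos: [0.4668, -0.113, 0.3684]
tcp_rot: [3.142, -0.0, 2.75]
wrist_force: [1.1, 0.5, 0.0]
width: 0.071
gripper_force: 0.0
```

>>> arm_command --moves "-0.79 -1 0 0;-0.79 -1 0 0;-0.79 -1 0 0;-0.79 -1 0 0;-0.79 -0.9 0 0;0 0 1 1;0 0 1 1;0 0 1 1;0 0 1 0.25;0 0 0 0;0 0 0 0"

```text
t: 4.6
ee_pos: [0.5203, -0.2929, 0.25]
tcp_rot: [3.141, 0.001, 2.41]
wrist_force: [-0.6, -0.2, 0.2]
width: 0.0709
gripper_force: 0.0
```

>>> arm_command --moves "0.06 -0.08 1 0;0 0 1 0;0 0 1 0;0 0 1 0;0 0 1 0;0 0 1 0;0 0 0.7 0;0 0 0.37 0;0 0 0 0;0 0 0 0"

```text
t: 5.85
ee_pos: [0.5177, -0.2937, 0.0377]
tcp_rot: [3.141, 0.001, 2.41]
wrist_force: [-0.3, -0.9, -0.4]
width: 0.0708
gripper_force: 0.0
```

>>> arm_command --moves "0 0 0 0;0 0 0 0;0 0 0 0;0 0 0 0;0 0 0 0;0 0 0 0;0 0 0 0;0 0 0 0" --fingers 255

```text
t: 6.85
ee_pos: [0.5171, -0.2934, 0.0365]
tcp_rot: [-3.141, -0.0, 2.409]
wrist_force: [-2.3, -0.1, -0.6]
width: 0.0138
gripper_force: 40.0
```

>>> arm_command --moves "0 0 -0.5 0;0 0 -1 0;0 0 -1 0;0 0 -1 0;0 0 -1 0;0 0 -1 0"

```text
t: 7.6
ee_pos: [0.5169, -0.2931, 0.203]
tcp_rot: [3.142, -0.0, 2.41]
wrist_force: [0.2, -0.5, -7.6]
width: 0.013
gripper_force: 40.0
```

>>> arm_command --moves "0.4 0.35 0 0;0.8 0.7 0 0;0.9 0.78 0 0;0.9 0.78 0 0;0.9 0.78 0 0;0.9 0.78 0 0;0.9 0.78 0 0;0.9 0.78 0 0;0.9 0.78 0 0;0.8 0.7 0 0;0.7 0.55 0 0;0 0 0 -0.97;0 0 0 -0.97;0 0 0 -0.97;0 0 0 -0.97;0 0 0 -0.97;0 0 0 -0.97;0 0 0 -0.97;0 0 0 -0.97;0 0 0 0"

```text
t: 10.1
ee_pos: [0.4711, 0.0607, 0.2004]
tcp_rot: [3.141, -0.002, -3.061]
wrist_force: [0.2, 0.4, -7.5]
width: 0.0137
gripper_force: 40.0
```

>>> arm_command --moves "0 0 1 0;0 0 1 0;0 0 1 0;0 0 0.7 0;0 0 0 0;0 0 0 0"

```text
t: 10.85
ee_pos: [0.4721, 0.0604, 0.0914]
tcp_rot: [3.142, 0.001, -3.062]
wrist_force: [0.4, 0.4, -7.5]
width: 0.0135
gripper_force: 40.0
```

```bash
python3 - <<'E'
from fit import *
g=[.5413,.0662,.0777]
def inj(p): return np.round(1000*R.from_euler('z',-g[2]).apply(np.array(p)-[g[0],g[1],0]),1)
for p in ((113,175),(125,405),(210,165),(222,400)): print(inj(at('top',*T1(*p),.034)))
print(inj(list(arm.observe()['ee_pos'])))
im=optics.capture('scene'); cv2.imwrite('pics/s1.png',im)
cv2.imwrite('pics/c4.png',cv2.resize(im[140:250,220:330],None,fx=5.4,fy=5.4,interpolation=cv2.INTER_CUBIC))
E
```

```text
[18.1 26.7 34. ]
[-110.1   26.6   34. ]
[ 20.7 -27.7  34. ]
[-110.4  -27.2   34. ]
[-69.4  -0.4  91.4]
```

View pics/c4.png

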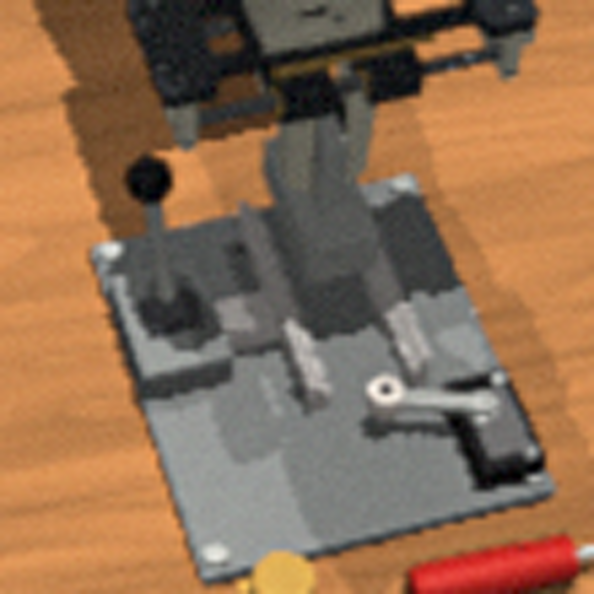

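c4 shows the striker held upright over the rails at (330,250) and centred between them, with the roller at (383,390). Next, lower it.

>>> arm_command --moves "0 0 0.4 0;0 0 0.4 0;0 0 0.4 0;0 0 0.2 0;0 0 0 0;0 0 0 0"

```text
t: 11.65
ee_pos: [0.4722, 0.0603, 0.0489]
tcp_rot: [-3.142, 0.0, -3.061]
wrist_force: [1.1, -0.3, -8.9]
width: 0.0137
gripper_force: 40.0
```

>>> arm_command --moves "0 0 0.05 0;0 0 0.03 0;0 0 0 0;0 0 0 0"

```text
t: 12.15
ee_pos: [0.4722, 0.0603, 0.0465]
tcp_rot: [-3.142, 0.001, -3.061]
wrist_force: [-0.1, -0.2, -2.3]
width: 0.0136
gripper_force: 40.0
```

>>> arm_command --moves "-0.2 0 0 0;-0.3 0 0 0;-0.3 0 0 0;-0.3 0 0 0;-0.3 0 0 0;-0.3 0 0 0;-0.3 0 0 0;-0.2 0 0 0;0 0 0 0;0 0 0 0"

```text
t: 13.4
ee_pos: [0.5385, 0.0656, 0.0465]
tcp_rot: [-3.142, 0.001, -3.061]
wrist_force: [3.7, 0.7, 4.1]
width: 0.0135
gripper_force: 40.0
```

```bash
cat > look.py <<'E'
from fit import *
import sys
g=[.5413,.0662,.0777]
def inj(p): return np.round(1000*R.from_euler('z',-g[2]).apply(np.array(p)-[g[0],g[1],0]),1)
print(inj(list(arm.observe()['ee_pos'])), arm.observe()['wrist_force'])
im=optics.capture('scene');
x,y,w,h=[int(a) for a in sys.argv[2:6]]
cv2.imwrite('pics/'+sys.argv[1],cv2.resize(im[y:y+h,x:x+w],None,fx=8,fy=8,interpolation=cv2.INTER_CUBIC))
def P(x,y,z):
    q=pix('scene',R.from_euler('z',g[2]).apply([x/1e3,y/1e3,z/1e3])+[g[0],g[1],0]); return np.round((q+.44-[x,y] if 0 else (q+.44-np.array(XY))*8))
XY=(x,y)
for a in (0,.1,.2,.27,.35,.45): 
    s=a-.347; print(a,P(55+50*np.sin(s),48-50*np.cos(s),43))
print('shaft',P(55,48,40))
E
python3 look.py c5.png 270 180 64 64
```

```text
[-2.9 -0.3 46.5] [3.67605321 0.74770688 4.09312196]
0 [172. 259.]
0.1 [172. 271.]
0.2 [174. 283.]
0.27 [176. 291.]
0.35 [180. 300.]
0.45 [185. 312.]
shaft [316. 271.]
```

View pics/c5.png

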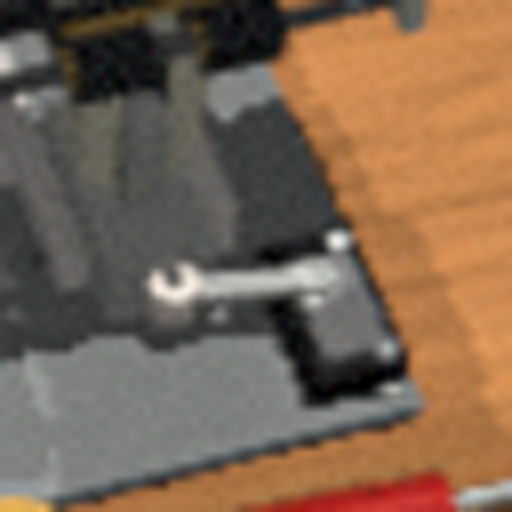

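c5 shows the roller at (173,286), meaning the arm is at about 0.19–0.22 and not yet clicked. It needs about 7 mm more.

>>> arm_command --moves "-0.06 0 0 0;-0.06 0 0 0;-0.06 0 0 0;-0.05 0 0 0;0 0 0 0;0 0 0 0;0 0 0 0"

```text
t: 14.32
ee_pos: [0.5444, 0.0661, 0.0465]
tcp_rot: [-3.142, -0.0, -3.061]
wrist_force: [-4.6, -0.7, 8.6]
width: 0.0138
gripper_force: 40.0
```

```bash
python3 look.py c6.png 270 180 64 64
```

```text
[ 3.  -0.4 46.5] [-4.63484296 -0.68194495  8.55289659]
0 [172. 259.]
0.1 [172. 271.]
0.2 [174. 283.]
0.27 [176. 291.]
0.35 [180. 300.]
0.45 [185. 312.]
shaft [316. 271.]
```

View pics/c6.png

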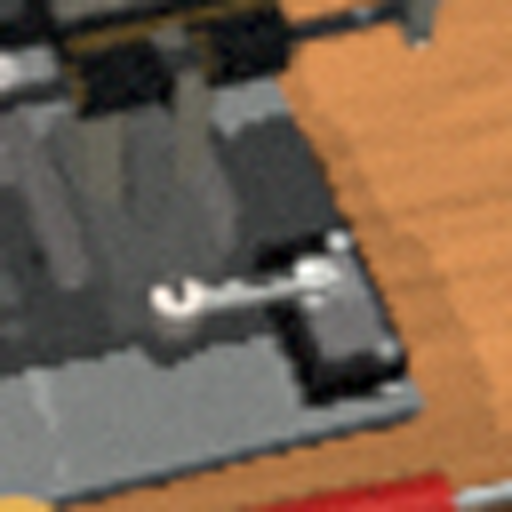

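The roller is at about (178,299), so the arm is about 0.32–0.34: clicked and nearly square. Let go and retreat straight up.

>>> arm_command --moves "0 0 0 0;0 0 0 0;0 0 0 0;0 0 0 0" --fingers 150

```text
t: 14.88
ee_pos: [0.5446, 0.0661, 0.046]
tcp_rot: [-3.142, -0.0, -3.061]
wrist_force: [-0.3, 0.1, -0.3]
width: 0.0378
gripper_force: 0.0
```

>>> arm_command --moves "0 0 -0.5 0;0 0 -1 0;0 0 -1 0;0 0 -1 0;0 0 -0.9 0;0.8 -0.6 0 0;0.9 -0.6 0 0;0.9 -0.6 0 0;0.9 -0.6 0 0;0.7 -0.6 0 0;0 0 0 0;0 0 0 0"

```text
t: 16.38
ee_pos: [0.4266, -0.0336, 0.1789]
tcp_rot: [-3.141, 0.001, -3.061]
wrist_force: [0.8, -0.3, -0.2]
width: 0.0383
gripper_force: 0.0
```

```bash
python3 look.py c7.png 250 160 74 74
```

```text
[-122.1  -90.6  178.9] [ 0.84200586 -0.2740868  -0.16246518]
0 [332. 419.]
0.1 [332. 431.]
0.2 [334. 443.]
0.27 [336. 451.]
0.35 [340. 460.]
0.45 [345. 472.]
shaft [476. 431.]
```

View pics/c7.png

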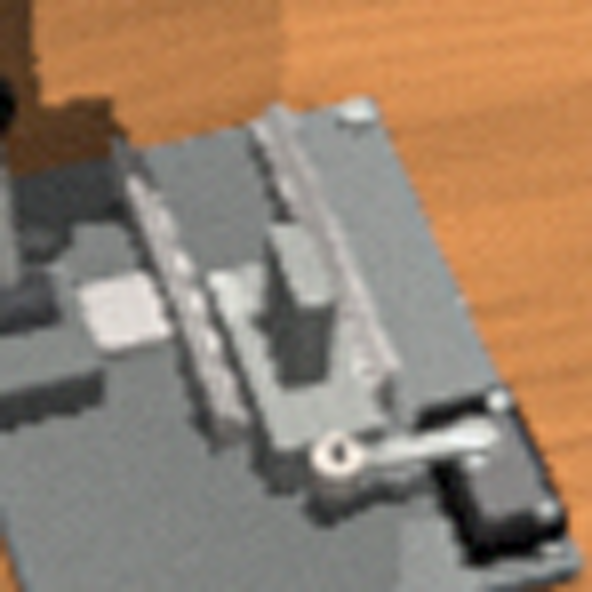

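c7 shows the striker upright between the rails with its front face on the roller at (338,454), so the arm is about 0.31–0.33. I'll cross-check that numerically in both views.

```bash
cat > ang.py <<'E'
from fit import *
g=[.5413,.0662,.0777]
def inj(p): return 1000*R.from_euler('z',-g[2]).apply(np.array(p)-[g[0],g[1],0])
def P(c,a):
    s=a-.347; return pix(c,R.from_euler('z',g[2]).apply([.055+.05*np.sin(s),.048-.05*np.cos(s),.043])+[g[0],g[1],0])
def cen(im,p,r):
    G=cv2.cvtColor(im,cv2.COLOR_BGR2GRAY).astype(float); yy,xx=np.mgrid[:384,:512]
    p=np.array(p,float)
    for _ in range(30):
        w=np.clip(G-150,0,60)*(np.clip(r+.5-np.hypot(xx-p[0],yy-p[1]),0,1)); p=np.array([(w*xx).sum(),(w*yy).sum()])/w.sum()
    return p
for c,r in (('top',3.2),('scene',4.5)):
    a=cen(cv2.imread(f'pics/{c}0.png'),P(c,0),r); im=optics.capture(c); cv2.imwrite(f'pics/{c}9.png',im)
    b=cen(im,P(c,.33),r); A,B=inj(at(c,*a,.043)),inj(at(c,*b,.043))
    print(c,a-P(c,0),b-P(c,.33),A.round(1),B.round(1), 'ang',.347+np.arcsin(((B-A)[0]-17)/50))
E
python3 ang.py
```

```text
top [-0.35510458  0.23137888] [0.00556745 0.58384156] [37.4  2.  43. ] [52.5 -1.9 43. ] ang 0.30931271411342975
scene [ 0.36232534 -0.11589467] [-0.32672047 -1.6799383 ] [37.9  2.1 43. ] [48.6 -1.  43. ] ang 0.22100369677817022
```

Top view says 0.31, the earlier reads 0.29–0.34: clicked, but with a thin margin. I'll regrip and nudge about 1.5 mm to bring the arm nearer square.

>>> arm_command --moves "-0.7 0.6 0 0;-0.9 0.6 0 0;-0.9 0.6 0 0;-0.9 0.6 0 0;-0.8 0.6 0 0;0 0 0 0;0 0 0 0;0 0 0.9 0;0 0 1 0;0 0 1 0;0 0 0.8 0;0 0 0.6 0;0 0 0 0;0 0 0 0"

```text
t: 18.27
ee_pos: [0.5451, 0.066, 0.0502]
tcp_rot: [-3.142, 0.001, -3.061]
wrist_force: [0.7, 0.4, 0.5]
width: 0.0389
gripper_force: 0.0
```

>>> arm_command --moves "0 0 0 0;0 0 0 0;0 0 0 0;0 0 0 0" --fingers 255

```text
t: 18.77
ee_pos: [0.5448, 0.0662, 0.0495]
tcp_rot: [-3.142, 0.0, -3.061]
wrist_force: [-1.1, -0.5, 2.6]
width: 0.0139
gripper_force: 40.0
```

>>> arm_command --moves "-0.03 0 0 0;-0.03 0 0 0;0 0 0 0;0 0 0 0;0 0 0 0"

```text
t: 19.4
ee_pos: [0.5463, 0.0662, 0.0494]
tcp_rot: [-3.142, -0.0, -3.061]
wrist_force: [-4.0, -0.5, 5.8]
width: 0.0139
gripper_force: 40.0
```

>>> arm_command --moves "0 0 0 0;0 0 0 0;0 0 0 0;0 0 0 0" --fingers 150

```text
t: 19.9
ee_pos: [0.5464, 0.0662, 0.0491]
tcp_rot: [-3.142, -0.0, -3.061]
wrist_force: [0.2, 0.3, 0.4]
width: 0.0381
gripper_force: 0.0
```

>>> arm_command --moves "0 0 -0.5 0;0 0 -1 0;0 0 -1 0;0 0 -1 0;0 0 -0.8 0;0.8 -0.6 0 0;0.9 -0.6 0 0;0.9 -0.6 0 0;0.9 -0.6 0 0;0.8 -0.6 0 0;0 0 0 0;0 0 0 0"

```text
t: 21.4
ee_pos: [0.4255, -0.0337, 0.179]
tcp_rot: [-3.141, 0.001, -3.061]
wrist_force: [0.2, -0.0, -0.1]
width: 0.0386
gripper_force: 0.0
```

```bash
python3 ang.py
```

```text
top [-0.35510458  0.23137888] [-0.36945255  0.13564722] [37.4  2.  43. ] [53.8 -1.  43. ] ang 0.33542980982603443
scene [ 0.36232534 -0.11589467] [-0.10948724 -1.02189866] [37.9  2.1 43. ] [50.9 -1.2 43. ] ang 0.2659776206618501
```

>>> arm_command --moves "0 0 1 0;0 0 1 0;0 0 0.7 0;0 0 0.05 0;0 0 0 0;0 0 0 0" --fingers 255

```text
t: 22.25
ee_pos: [0.4256, -0.0338, 0.0967]
tcp_rot: [-3.141, 0.001, -3.061]
wrist_force: [-0.7, -0.5, 1.0]
width: 0.0003
gripper_force: 0.0
```

>>> arm_command --moves "-0.3 0 0 0;-0.3 0 0 0;-0.3 0 0 0;-0.3 0 0 0;-0.3 0 0 0;-0.3 0 0 0;-0.3 0 0 0;-0.3 0 0 0;-0.3 0 0 0;-0.3 0 0 0;0 0 0 0;0 0 0 0"

```text
t: 23.75
ee_pos: [0.5148, -0.0266, 0.0956]
tcp_rot: [3.142, 0.0, -3.061]
wrist_force: [0.4, 0.4, -0.3]
width: 0.0004
gripper_force: 0.0
```

>>> arm_command --moves "-0.1 0 0 0;-0.1 0 0 0;0 0 0 0;0 0 0 0"

```text
t: 24.25
ee_pos: [0.5201, -0.0262, 0.0955]
tcp_rot: [3.142, -0.002, -3.061]
wrist_force: [-8.4, -0.5, 4.3]
width: 0.0002
gripper_force: 4.4
```

The lever is at its end stop (8 N). Back off, rise and look.

>>> arm_command --moves "0.3 0 0 0;0.8 0 0 0;0.3 0 -0.7 0;0 0 -1 0;0 0 -1 0;0.7 0 -1 0;1 0 0 0;1 0 0 0;1 0 0 0;1 0 0 0;0 0 0 0;0 0 0 0"

```text
t: 25.75
ee_pos: [0.3387, -0.0408, 0.2068]
tcp_rot: [-3.141, 0.001, -3.061]
wrist_force: [0.7, 0.6, -0.4]
width: 0.0004
gripper_force: 0.0
```

```bash
python3 ang.py; python3 - <<'E'
from h import *
a=cv2.imread('pics/top9.png');b=cv2.imread('pics/scene9.png')
f=lambda m,x,y:cv2.resize(m[y:y+100,x:x+80],None,fx=5,fy=5,interpolation=cv2.INTER_CUBIC)
cv2.imwrite('pics/c8.png',np.hstack([f(a,205,140),f(b,240,150)]))
print(arm.observe()['ee_pos'])
E
```

```text
top [-0.35510458  0.23137888] [-0.43119011  0.07343476] [37.4  2.  43. ] [54.  -0.8 43. ] ang 0.3390833648732708
scene [ 0.36232534 -0.11589467] [-0.19020911 -1.4082804 ] [37.9  2.1 43. ] [49.6 -1.  43. ] ang 0.24033784422955345
[ 0.3387919  -0.04076074  0.206546  ]
```

View pics/c8.png

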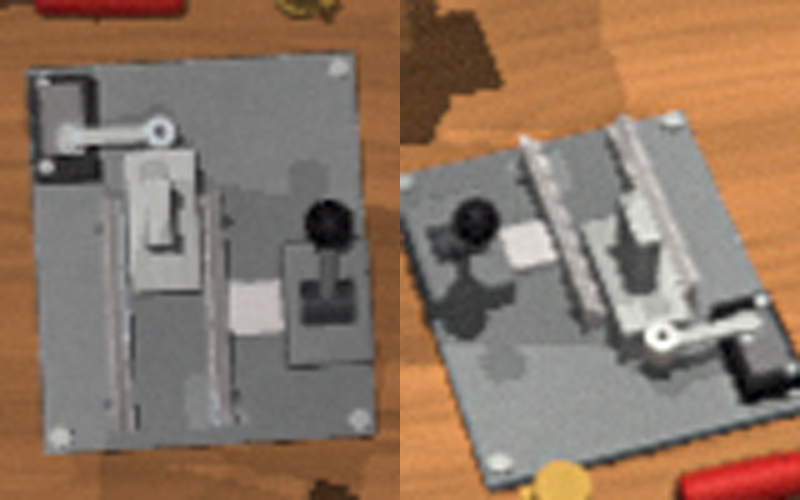

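c8 shows the striker in the guide with the arm about square across it (roller at (160,130)) and the ball thrown towards the switch at (328,225) / (475,222). Last, check the ball's position.

```bash
python3 - <<'E'
from fit import *
p=tri([('top',(205+328/5-.4,140+225/5-.4)),('scene',(240+75/5-.4,150+222/5-.4))])
q=R.from_euler('z',-.0777).apply(p-[.5413,.0662,0]); print(q, 'clamp',.5+np.arctan2(q[0]+.045,q[2]-.032))
E
```

```text
[-0.00768499 -0.08973995  0.10061797] clamp 0.998076915429111
```

```bash
python3 -c "
from plant import arm; print(arm.finish_job())"
```

```text
the job is handed in; nothing more can be done
None
```

I handed the job in at about 26 s. The striker stands in the guide holding the roller arm at about 0.34 rad, past the 0.27 click and short of the 0.45 overtravel limit. A cruder check from the side camera read 0.24, which I discounted because the other readings disagreed with it. The clamp lever is fully over at 1.0, and I moved nothing else on the table.

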